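# Purge the vent slide, then crack the bleed screw of a sample-chamber valve station

### The arm

A 7-joint arm with a two-finger parallel gripper is mounted at the origin on the work surface. World frame = base frame: x ahead of the robot, y to its left, z up, the work surface at z = 0. Lengths are in m, angles in degrees, forces in N, time in s.
With the tool pointing down it reaches from about 0.35 to 0.9 m from the base axis. Payload 19.9 kg.
Tool frame: the origin (TCP) lies on the mounting face of the last link; the fingertips stand env.tip_reach ahead of it and the grasp point (between the pads) lies 155 mm ahead of it (env.tip_reach is the distance from the TCP to the fingertips, in m); z points along the fingers, y is the line along which they close (so a half turn about z gives the same grasp; the last joint's range is limited). The gripper opens to 85 mm and grips with 20 to 120 N. Pads are 22 mm wide; open, the fingers measure 114 mm over their backs; the gripper's body (76 mm by 85 mm) begins 54 mm behind the grasp point. The pads swing forward as they close: fully open they stand 13 mm farther back than shut.
Start: joints at [-66.721, 23.915, -0.59, 92.452, 0.269, 63.638, -3.037], TCP at [0.271, 0.563, 0.405] pointing down, gripper open.
Joint ranges: [-161.28, 161.28], [-22.2, 115.67], [-73.04, 71.86], [3.21, 147.25], [-68.34, 248.33], [10.77, 114.83], [-161.83, 161.83]. Speed limits (degrees/s): [108.29, 108.29, 136.94, 136.94, 172.46, 172.46, 172.46].

### API

Orientations are given as [roll, pitch, yaw] about the fixed x, y, z axes, in that order (R = Rz(yaw) Ry(pitch) Rx(roll)).
In Python, from rig import env gives the robot as it stands. The module is installed in compiled form; this text tells all that it offers.
- The arm moves only by the tool step_arm, never from a script. Its argument "moves" is a list that holds one entry, the list of rows, each a list of 5 numbers: the shift along the tool's x, y, z in m, then the turn about the tool's z in degrees, then the finger opening in m, from 0 to 0.0854. In form: [[[dx, dy, dz, turn, fingers], ...]]. A call has 1 to 12 rows; each row shifts and turns the commanded pose from where the row before left it, along the tool's axes as they then stand; what a row does not reach is not made up. A row lasts 1/10 s, in which the tool goes at most 50 mm and 8.59 degrees, less where a joint would pass 70% of its speed; a pose out of reach is approached as far as the arm can. A call with a gripper value outside its range is refused whole. The fingers move at their own pace and stop on an object; "force" is the grip in N (left out, the last holds). Time passes only in rows, so rows that do not move let the fingers close. It gives the time, the measured TCP pose, the force, the opening and the grip force at its end, in the units of the state.
- env.sense(): the state, without advancing time (a new reading comes with each control period).
- env.snapshot(name): name is "scene" or "top" or "wrist"; returns the picture (384x512x3 uint8, blue, green, red); there is no depth.
- env.camera_info(name): a dict with "vertical_fov" (degrees; the focal length in pixels is half the picture's height over the tangent of half this angle, whatever the lens; pixels are square), "cx", "cy" (the principal point, pixels), "k1" (the pictures are not rectified: a ray, as slopes to the right and down, at radius r is drawn at 1 + k1 r^2 times it, then the intrinsics apply), "R" (3x3) and "t" (3): a world point X has camera coordinates R X + t; the wrist camera has in their place "tool_from_camera" (4x4, takes a point from camera to tool coordinates, whose origin is the TCP and whose axes are the flange's). Camera axes: x right, y down, z forward; pixel columns grow to the right and rows downward; lengths in m; the calibration is good to about 2 mm. A picture is of the moment at which its call begins: read the wrist's pose just before it. camera_info takes no time and is no camera call.
- env.close_job(): hands the job in; it is judged then, once.
The state is a dict: "time_s": time; "joints": joint angles; "joint_vel": joint speeds; "effort": joint torques, N m; "position": TCP position; "ee_rot": TCP orientation; "force": force on the tool from outside, world axes, zero at the start; "torque": the same for the moment, N m; "width": opening from 0.0 (shut) to 1.0 (fully open); "gripper_force": force on a finger pad.
Only numpy, scipy, OpenCV 4.12 (cv2) and the standard library are available. Lean on these libraries where they do the work, as an engineer would, in place of code of your own. Each camera call takes 0.05 s, during which the arm holds its last target. There are 200 camera calls.

### The job

On the valve station, pull the vent slide's black knob all the way out and push it fully home again. Then screw the winged bleed screw clockwise until it seats, back it off a quarter turn and keep hold of its wing there: the job finishes with the screw still gripped and the gripper still. Do not knock the things lying about.

Things in the scene. Friction and masses are not known exactly. Their poses are not given: they have to be found in the camera images.
- plate: the valve station's aluminium base plate, 280 (x) x 420 (y) mm, 12 mm thick, fixed on the bench; origin at the centre of its underside. A squat round steel chamber (104 mm across, its top 68 mm above the bench) stands on its far half, 82 mm beyond the origin
- vent_block: painted grey block 70 x 70 mm, 60 mm high, fixed on the base plate, with the vent slide's stem coming out of its front face. Origin at the centre of the block's underside (12 mm above the bench), x away from the robot (its front faces -x), y to the left, z up. The three blocks stand in one row 120 mm apart, in any order
- slide_knob (a point): centre of the vent slide's black round knob: 26 mm across, 24 mm long, its axis along the vent block's x, 48 mm above the bench; it moves with the slide. With the slide home the knob's back is 27 mm in front of the block's face, joined by a 10 mm stem
- vent_slide (a joint): travel of the vent slide in m: 0 = fully home (as it starts), 0.03 = all the way out (end stop), towards the block's -x. A sprung detent clicks it in at each end: about 4 to 6 N to start or finish a stroke, about 1 N between
- screw_block: painted grey block 70 x 70 mm, 60 mm high, fixed on the base plate, with the bleed screw standing upright on a brass boss on its top. Origin at the centre of the block's underside (12 mm above the bench), x away from the robot (its front faces -x), y to the left, z up. The three blocks stand in one row 120 mm apart, in any order
- screw_wing (a point): centre of the bleed screw's flat upright wing, on the screw's axis, 107 mm above the bench; the wing is 44 mm long (along this point's x), 10 mm thick (y) and 28 mm high, its top 119 mm above the bench. Turns with the screw; it does not visibly rise or sink
- bleed_screw (a joint): angle of the bleed screw in rad, counted counter-clockwise seen from above: 0 = seated against a hard stop (wing then along the screw block's x), 1.571 = backed off a quarter turn (wing then along its y). Clockwise from above closes it. Starts 1.9 to 3.0 open; at most 4.5. Friction about 0.04 N m; it stays where it is left
- gauge_block: painted grey block 70 x 70 mm, 60 mm high, fixed on the base plate, with a round dial gauge 60 mm across lying on its top, top 82 mm above the bench. Origin at the centre of the block's underside (12 mm above the bench), x away from the robot (its front faces -x), y to the left, z up. The three blocks stand in one row 120 mm apart, in any order
- planchet: shallow steel sample disc, 38 mm across, 6 mm high, lying on the base plate in front of the blocks; loose, not part of the job, origin under its middle
- tweezers: steel tweezers 110 mm long, lying on the base plate in front of the blocks; loose, not part of the job, origin under its middle
- sample_jar: small capped jar, 44 mm across and 50 mm high, on the base plate behind the blocks; loose, not part of the job, origin under its middle
- ref_puck: brass disc 40 mm across, 18 mm high, on the base plate behind the blocks; loose, not part of the job, origin under its middle
- dish: white lidded ceramic dish 140 x 180 mm, 78 mm high, on the bench to the left; loose, not part of the job, origin under its middle
- mouse: black computer mouse 100 x 58 mm, 28 mm high, on the bench to the right; loose, not part of the job, origin under its middle

How it is judged:
By the outcome, as a careful person would: the job done as asked, in the order asked, and still so for the second after the job is handed in, while the arm keeps its last pose, push and grip.
It also fails if it takes over 58 s, if anything falls off the work surface, if the arm or the gripper's body presses on something with over 40 N, if the wrist force passes 120 N, or if a joint passes its speed limit or range.

## Working session

There is one attempt and no reset: what is moved stays moved. The work goes in short steps, Python scripts to look and compute and a tool call to move; the robot and the scene stay as the last step left them, time stands still between calls to the robot, and variables do not carry over. Pictures are saved under pics/ and viewed, at most 10 in all, crops included, and the job is handed in when it is done.

Besides the shell and the picture viewer there is one more tool, called after "Request:" as a command line: name --argument value ..., lists and objects as JSON in quotes. step_arm: Moves the arm, as the interface text tells. Its arguments: {"type":"object","properties":{"moves":{"type":"array"},"force":{"type":"number"}},"required":["moves"]}

```bash
mkdir -p pics; cat > h.py <<'E'
import numpy as np, cv2
from rig import env
from scipy.spatial.transform import Rotation as Ro
def cam(name, s=None):
    c=env.camera_info(name); f=192/np.tan(np.radians(c['vertical_fov']/2))
    if name=='wrist':
        T=np.array(c['tool_from_camera']); Rw=Ro.from_euler('xyz',s['ee_rot'],degrees=True).as_matrix()
        Rc=Rw@T[:3,:3]; o=Rw@T[:3,3]+np.array(s['position'])
    else:
        Rc=np.array(c['R']).T; o=-Rc@np.array(c['t'])
    return c,f,Rc,o
def ray(u,v,C):
    c,f,Rc,o=C
    K=np.array([[f,0,c['cx']],[0,f,c['cy']],[0,0,1.]])
    p=cv2.undistortPoints(np.array([[[u,v]]],float),K,np.array([c['k1'],0,0,0,0.]))[0,0] if 0 else None
    x=np.array([(u-c['cx'])/f,(v-c['cy'])/f]); y=x.copy()
    for _ in range(30): y=x/(1+c['k1']*(y@y))
    d=Rc@np.array([y[0],y[1],1]); return o,d
def onz(u,v,z,C):
    o,d=ray(u,v,C); return o+d*(z-o[2])/d[2]
def proj(X,C):
    c,f,Rc,o=C
    p=Rc.T@(np.array(X)-o); y=p[:2]/p[2]; y=y*(1+c['k1']*(y@y)); return f*y+[c['cx'],c['cy']]
E
sed -i '/undistortPoints/d;/K=np.array/d' h.py
python3 - <<'E'
from h import *
s=env.sense(); print(s, env.tip_reach)
for n in('scene','top','wrist'):
    cv2.imwrite(f'pics/{n}0.png',env.snapshot(n)); C=cam(n,s); print(n,C[0]['vertical_fov'],C[0]['k1'],C[3].round(3),C[2].round(2).tolist())
E
```

```text
{'time_s': 0.0, 'joints': array([-66.72174199,  23.94670931,  -0.59075445,  92.48530109,
         0.27117271,  63.63865682,  -3.03701635]), 'joint_vel': array([-0.0184195 ,  0.11112796,  0.03366744,  0.0019917 , -0.04809648,
        0.05573091,  0.00668023]), 'effort': array([ 3.68314468e-04, -8.64440489e+01,  6.78725280e-01, -4.34919333e+01,
        1.90076401e-02,  7.38653471e-03, -3.06662207e-05]), 'position': array([0.27054009, 0.56325821, 0.40407624]), 'ee_rot': array([-1.79930971e+02,  6.71871971e-03,  1.54345339e+02]), 'force': array([ 1.38683689, -0.94643819,  0.19092559]), 'torque': array([-0.0498806 , -0.00751216, -0.03506035]), 'gripper_force': 0.0, 'width': 0.9982474326084342} 0.1734
scene 57.94366531380903 0.01849064832248939 [ 1.303 -0.524  0.847] [[0.6, 0.55, -0.58], [0.8, -0.4, 0.45], [0.02, -0.73, -0.68]]
top 46.96775314759158 -0.07675019529046109 [0.39  0.008 1.333] [[-0.07, -0.98, 0.2], [-1.0, 0.07, -0.02], [0.0, -0.2, -0.98]]
wrist 71.1215679282144 -0.0418889330085052 [0.2   0.597 0.373] [[0.43, 0.86, 0.27], [0.9, -0.41, -0.13], [-0.0, 0.3, -0.95]]
```

View pics/scene0.png

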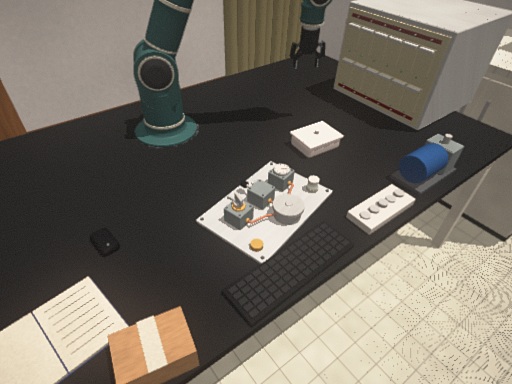

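View pics/top0.png

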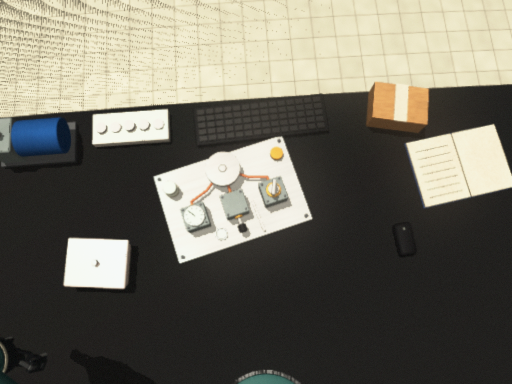

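The top view shows the plate spanning about (155–311, 138–258). The gauge block is at (195,216), the vent block at (235,204) with its knob at (242,228), and the screw block at (272,192). The planchet is at (222,234) and the tweezers near (258,218). Next I'll measure the plate pose from its corners and view a zoomed crop.

```bash
python3 - <<'E'
from h import *
im=cv2.imread('pics/top0.png'); C=cam('top')
m=cv2.inRange(im,(120,120,120),(255,255,255)); m[:, :150]=0; m[:,320:]=0; m[:134]=0; m[265:]=0
m=cv2.morphologyEx(m,cv2.MORPH_OPEN,np.ones((3,3)))
cs,_=cv2.findContours(m,cv2.RETR_EXTERNAL,cv2.CHAIN_APPROX_NONE); c=max(cs,key=cv2.contourArea)
P=np.array([onz(u,v,.012,C)[:2] for u,v in c[:,0]],np.float32)*1000
r=cv2.minAreaRect(P); print(r); print(cv2.boxPoints(r).round(0).tolist())
for n,u,v,z in(('gauge',195,216,.082),('vent',235,204,.072),('screw',274,188,.119),('knob',242,228,.048),('pl',222,234,.015),('tw',258,218,.015)):
    print(n,onz(u,v,z,C).round(3))
cv2.imwrite('pics/crop1.png',cv2.resize(im[165:260,160:310],None,fx=5,fy=5,interpolation=cv2.INTER_CUBIC))
E
```

```text
((658.8169555664062, 56.55718994140625), (291.2916259765625, 422.5805358886719), 14.596113204956055)
[[465.0, 224.0], [571.0, -185.0], [853.0, -111.0], [747.0, 298.0]]
gauge [0.592 0.161 0.082]
vent [0.621 0.045 0.072]
screw [ 0.65  -0.069  0.119]
knob [0.553 0.03  0.048]
pl [0.543 0.091 0.015]
tw [ 0.584 -0.02   0.015]
```

View pics/crop1.png

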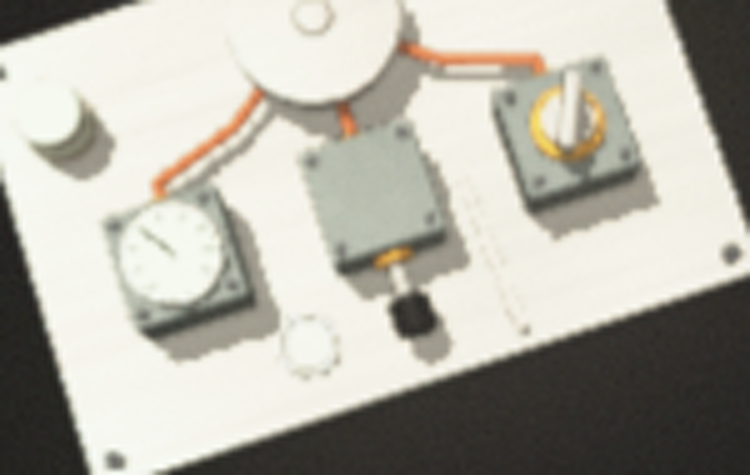

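The crop shows the wing at about (570,110), running almost vertically in the image, so it lies roughly 20° clockwise of the block's x. That makes the screw about 2.8 rad open. The knob is at crop (410,313), and the plate yaw is about 14.6°. Now I'll move over the knob.

Request:
step_arm --moves '[[[-0.04, -0.0295, 0, 0, 0.06], [-0.04, -0.0295, 0, 0, 0.06], [-0.04, -0.0295, 0, 0, 0.06], [-0.04, -0.0295, 0, 0, 0.06], [-0.04, -0.0295, 0, 0, 0.06], [-0.04, -0.0295, 0, 0, 0.06], [-0.04, -0.0295, 0, 0, 0.06], [-0.04, -0.0295, 0, 0, 0.06], [-0.04, -0.0295, 0, 0, 0.06], [-0.04, -0.0295, 0, 0, 0.06], [-0.04, -0.0295, 0, 0, 0.06], [-0.04, -0.0295, 0, 0, 0.06]]]' --force 40

```text
time_s: 1.35
position: [0.5505, 0.0345, 0.4048]
ee_rot: [180.0, 0.0, 154.4]
force: [0.9, 1.1, -0.4]
width: 0.704
gripper_force: 0.0
```

Request:
step_arm --moves '[[[0, 0, 0.014, -8, 0.06], [0, 0, 0.014, -8, 0.06], [0, 0, 0.014, -8, 0.06], [0, 0, 0.014, -8, 0.06], [0, 0, 0.014, -8, 0.06], [0, 0, 0, 0, 0.06], [0, 0, 0, 0, 0.06]]]'

```text
time_s: 2.05
position: [0.5501, 0.0363, 0.3349]
ee_rot: [-180.0, -0.0, -165.9]
force: [0.3, -0.0, -0.0]
width: 0.701
gripper_force: 0.0
```

```bash
python3 - <<'E'
from h import *
s=env.sense(); print(s['time_s'],s['position'],s['ee_rot'],s['joints'].round(1),s['width'],s['force'])
im=env.snapshot('wrist'); cv2.imwrite('pics/w1.png',im)
C=cam('wrist',s); print([proj(p,C).round() for p in([.553,.03,.048],[.65,-.069,.119])])
np.save('s1.npy',np.r_[s['position'],s['ee_rot']])
E
```

```text
2.05 [0.55007962 0.03630748 0.33492196] [-1.79998966e+02 -1.84412932e-02 -1.65919099e+02] [-15.1  21.1   9.9 107.2  -4.5  52.1 101.1] 0.7011230483198496 [ 0.31324199 -0.03200694 -0.00204447]
[array([243., 194.]), array([ 99., 299.])]
```

View pics/w1.png

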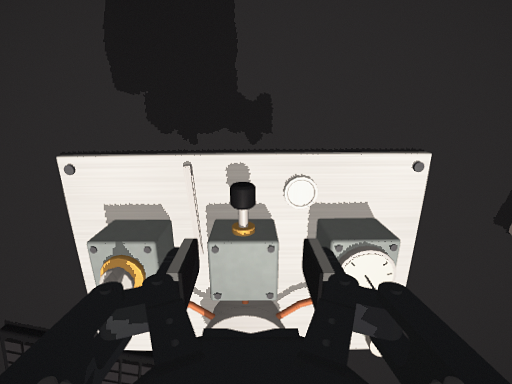

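The wrist view shows the knob at (243,195), which matches the projection of my estimate (243,194). The plate's front edge runs from (58,156) to (431,153). I'll refine the knob position and yaw from this view.

```bash
python3 - <<'E'
from h import *
q=np.load('s1.npy'); s=dict(position=q[:3],ee_rot=q[3:]); C=cam('wrist',s)
im=cv2.imread('pics/w1.png')
g=im.max(2); m=(g<50).astype(np.uint8); m[:165]=0;m[225:]=0;m[:,:215]=0;m[:,275:]=0
n,l,st,ce=cv2.connectedComponentsWithStats(m); print(st[1:],ce[1:])
a,b=[onz(u,v,.012,C) for u,v in((69,169),(418,167))]; d=a-b
print('screws',a,b,np.linalg.norm(d),np.degrees(np.arctan2(-d[1],-d[0]))-90)
for p in((243,195),):print(onz(*p,.048,C),onz(243,209,.048,C),onz(243,182,.061,C))
for p in((216,223),(271,223),(277,296),(217,296)):print('bolt',onz(*p,.072,C))
E
```

```text
[[230 182  25  27 568]] [[242.26760563 194.50528169]]
screws [ 0.58275799 -0.16539092  0.012     ] [0.48468296 0.21472484 0.012     ] 0.3925642625051234 14.467558242357782
[0.55346765 0.03054863 0.048     ] [0.56794542 0.03407154 0.048     ] [0.53707637 0.02690425 0.061     ]
bolt [0.57893038 0.01133172 0.072     ]
bolt [0.56631912 0.06130711 0.072     ]
bolt [0.64386483 0.08936244 0.072     ]
bolt [0.65908127 0.02913342 0.072     ]
```

Request:
step_arm --moves '[[[0, -0.0066, 0.02, -0.4, 0.06], [0, 0, 0.03, 0, 0.06], [0, 0, 0.03, 0, 0.06], [0, 0, 0.03, 0, 0.06], [0, 0, 0.022, 0, 0.06], [0, 0, 0, 0, 0.06], [0, 0, 0, 0, 0.06]]]'

```text
time_s: 2.8
position: [0.5521, 0.0301, 0.2037]
ee_rot: [-180.0, 0.0, -165.3]
force: [0.3, -0.5, 0.7]
width: 0.707
gripper_force: 0.0
```

```bash
python3 - <<'E'
from h import *
s=env.sense(); print(s['time_s'],s['position'],s['ee_rot'],s['width'],s['force'])
a=env.snapshot('wrist'); b=env.snapshot('scene'); 
cv2.imwrite('pics/w2.png',np.hstack([cv2.resize(a[120:384,100:400],(450,396)),cv2.resize(b[150:240,210:290],(350,396),interpolation=cv2.INTER_CUBIC)]))
E
```

```text
2.8 [0.55205545 0.03008736 0.20368611] [-1.79978246e+02  3.13093070e-02 -1.65349394e+02] 0.7066271781269893 [ 0.34182346 -0.52070348  0.69422448]
```

View pics/w2.png

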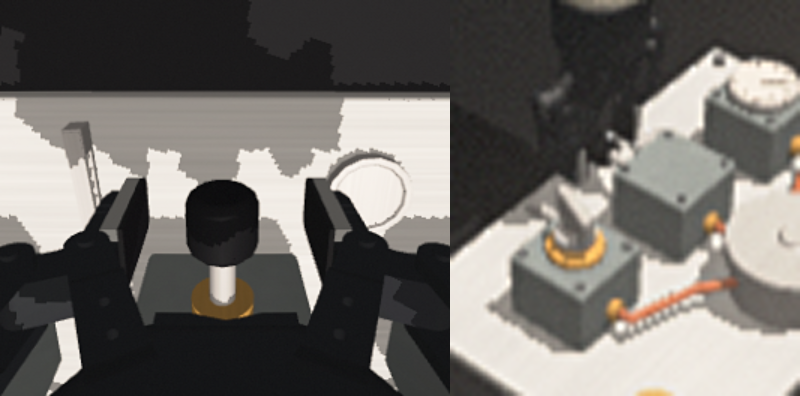

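The knob (crop 222,222) sits centred between the pads, and the planchet and tweezers are clear. Closing on the knob.

Request:
step_arm --moves '[[[0, 0, 0, 0, 0.015], [0, 0, 0, 0, 0.015], [0, 0, 0, 0, 0.015], [0, 0, 0, 0, 0.015], [0, 0, 0, 0, 0.015], [0, 0, 0, 0, 0.015], [0, 0, 0, 0, 0.015], [0, 0, 0, 0, 0.015]]]' --force 40

```text
time_s: 3.7
position: [0.5521, 0.0291, 0.2036]
ee_rot: [-179.9, 0.1, -165.3]
force: [-1.0, -6.2, 8.4]
width: 0.288
gripper_force: 38.8
```

Request:
step_arm --moves '[[[0.004, 0, 0, 0, 0.015], [0.004, 0, 0, 0, 0.015], [0.004, 0, 0, 0, 0.015], [0.004, 0, 0, 0, 0.015], [0.004, 0, 0, 0, 0.015], [0.004, 0, 0, 0, 0.015], [0.003, 0, 0, 0, 0.015], [0.002, 0, 0, 0, 0.015], [0, 0, 0, 0, 0.015], [0, 0, 0, 0, 0.015]]]'

```text
time_s: 4.7
position: [0.5238, 0.0218, 0.2035]
ee_rot: [-179.9, 0.0, -165.3]
force: [-2.4, -6.2, 11.0]
width: 0.282
gripper_force: 40.3
```

Request:
step_arm --moves '[[[0.001, 0, 0, 0, 0.015], [0.001, 0, 0, 0, 0.015], [0.001, 0, 0, 0, 0.015], [0, 0, 0, 0, 0.015], [0, 0, 0, 0, 0.015]]]'

```text
time_s: 5.2
position: [0.5223, 0.0214, 0.2039]
ee_rot: [-179.9, 0.3, -165.3]
force: [10.4, -3.7, -0.4]
width: 0.286
gripper_force: 39.5
```

```bash
python3 - <<'E'
from h import *
s=env.sense(); print(s['time_s'],s['position'],s['ee_rot'],s['width'],s['force'])
a=env.snapshot('wrist'); cv2.imwrite('pics/w3.png',cv2.resize(a[120:384,100:400],(600,528)))
E
```

```text
5.2 [0.52229096 0.02143837 0.20388629] [-179.90349161    0.28454364 -165.29803711] 0.2861185413505579 [10.40426168 -3.72468132 -0.40547715]
```

View pics/w3.png

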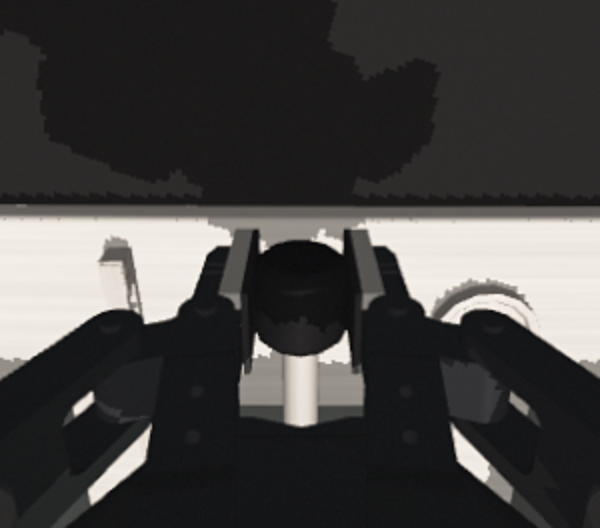

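The knob is held with its stem drawn out (300,390). The 30.7 mm travel and +10 N reaction show it is on the end stop. Pushing it home.

Request:
step_arm --moves '[[[-0.004, 0, 0, 0, 0.015], [-0.004, 0, 0, 0, 0.015], [-0.004, 0, 0, 0, 0.015], [-0.004, 0, 0, 0, 0.015], [-0.004, 0, 0, 0, 0.015], [-0.004, 0, 0, 0, 0.015], [-0.004, 0, 0, 0, 0.015], [-0.003, 0, 0, 0, 0.015], [-0.001, 0, 0, 0, 0.015], [-0.001, 0, 0, 0, 0.015], [0, 0, 0, 0, 0.015], [0, 0, 0, 0, 0.015]]]'

```text
time_s: 6.45
position: [0.5525, 0.0292, 0.2035]
ee_rot: [-179.9, -0.0, -165.3]
force: [-6.5, -6.9, 14.4]
width: 0.284
gripper_force: 40.7
```

Request:
step_arm --moves '[[[-0.001, 0, 0, 0, 0.015], [-0.001, 0, 0, 0, 0.015], [0, 0, 0, 0, 0.015], [0, 0, 0, 0, 0.015]]]'

```text
time_s: 6.85
position: [0.5532, 0.0293, 0.2032]
ee_rot: [-180.0, -0.2, -165.3]
force: [-19.6, -9.9, 22.9]
width: 0.286
gripper_force: 41.5
```

Request:
step_arm --moves '[[[0.001, 0, 0, 0, 0.015], [0.001, 0, 0, 0, 0.015], [0, 0, 0, 0, 0.06], [0, 0, 0, 0, 0.06], [0, 0, 0, 0, 0.06], [0, 0, 0, 0, 0.06], [0, 0, -0.03, 0, 0.06], [0, 0, -0.04, 0, 0.06], [0, 0, -0.04, 0, 0.06], [0, 0, -0.03, 0, 0.06], [0, 0, 0, 0, 0.06], [0, 0, 0, 0, 0.06]]]'

```text
time_s: 8.05
position: [0.5525, 0.0304, 0.3429]
ee_rot: [-180.0, 0.1, -165.2]
force: [-0.6, -0.7, -0.8]
width: 0.699
gripper_force: 0.0
```

```bash
python3 - <<'E'
from h import *
s=env.sense(); print(s['time_s'],s['position'],s['ee_rot'],s['width'],s['force'])
im=env.snapshot('wrist'); cv2.imwrite('pics/w4.png',im); C=cam('wrist',s)
np.save('s4.npy',np.r_[s['position'],s['ee_rot']])
m=(im.max(2)<50).astype(np.uint8); m[:100]=0
# knob at home expected pixel
print(proj([.5535,.0305,.048],C))
t=env.snapshot('top'); t0=cv2.imread('pics/top0.png'); cv2.imwrite('pics/top4.png',t)
i=cv2.imread('pics/top0.png')
cv2.imwrite('pics/c4.png',np.hstack([cv2.resize(im[100:384,60:444],(480,355)),cv2.resize(env.snapshot('scene')[170:230,220:260],(237,355),interpolation=cv2.INTER_CUBIC)]))
E
```

```text
8.05 [0.55254205 0.03042076 0.34292148] [-1.79997925e+02  5.23278767e-02 -1.65244897e+02] 0.6991237868525896 [-0.6056598  -0.66938469 -0.78455352]
[249.27684786 191.45995344]
```

View pics/c4.png

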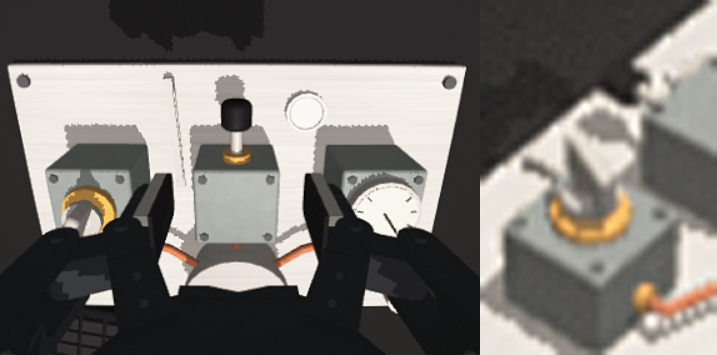

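The knob is back at pixel (249,191), exactly its home projection, and the planchet and tweezers haven't moved. Moving over the wing.

Request:
step_arm --moves '[[[-0.018, -0.0302, 0, 0, 0.06], [-0.018, -0.0302, 0, 0, 0.06], [-0.018, -0.0302, 0, 0, 0.06], [-0.018, -0.0302, 0, 0, 0.06], [0, 0, 0, 7, 0.06], [0, 0, 0, 7, 0.06], [0, 0, 0, 7, 0.06], [0, 0, 0, 0, 0.06], [0, 0, 0, 0, 0.06]]]'

```text
time_s: 9.1
position: [0.6529, -0.068, 0.3418]
ee_rot: [-180.0, -0.1, 174.0]
force: [0.5, 0.2, -0.1]
width: 0.701
gripper_force: 0.0
```

```bash
python3 - <<'E'
from h import *
s=env.sense(); print(s['time_s'],s['position'],s['ee_rot'],s['joints'].round(1),s['width'])
im=env.snapshot('wrist'); cv2.imwrite('pics/w5.png',cv2.resize(im[120:384,106:406],(750,600)[:2] if 0 else (675,594)))
cv2.imwrite('pics/w5f.png',im)
np.save('s5.npy',np.r_[s['position'],s['ee_rot']]); C=cam('wrist',s); print(proj([.653,-.068,.119],C))
E
```

```text
9.1 [ 0.6529348  -0.06799481  0.34184983] [-1.79975670e+02 -6.87415208e-02  1.73971119e+02] [-8.3 31.3 16.3 91.3 -9.8 58.8 94.8] 0.7009648958108858
[249.60607644 218.09246773]
```

View pics/w5.png

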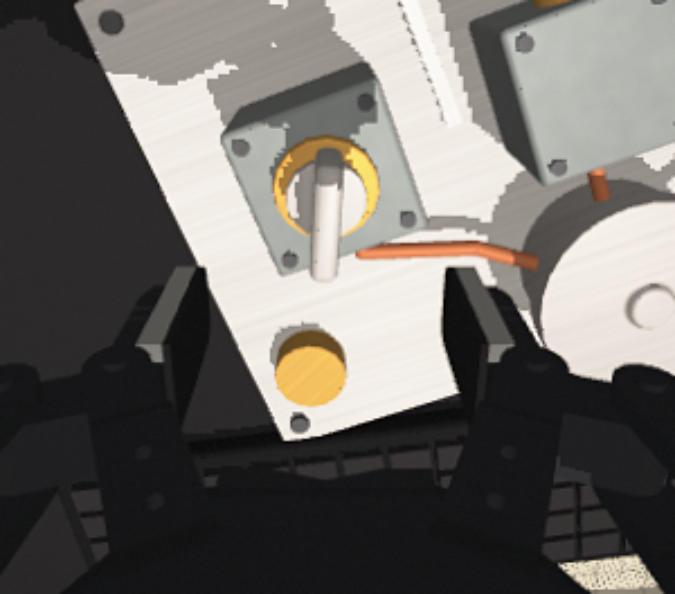

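The wing's top face runs from crop (328,182) at the near end to (324,280) at the far end, and the boss is centred near (327,187). The brass puck sits well below. Converting these to world points.

```bash
python3 - <<'E'
from h import *
q=np.load('s5.npy'); C=cam('wrist',dict(position=q[:3],ee_rot=q[3:]))
f=lambda x,y,z: onz(106+x/2.25,120+y/2.25,z,C)
a=f(328,182,.119); b=f(324,280,.119); d=b-a
print(a,b,(a+b)/2,np.linalg.norm(d),np.degrees(np.arctan2(d[1],d[0])))
B=[f(*p,.072) for p in((241,148),(366,102),(407,218),(290,260))]; print(np.array(B).round(4),np.mean(B,0))
for i,j in((0,3),(1,2)): e=B[j]-B[i]; print(np.degrees(np.arctan2(e[1],e[0])),np.linalg.norm(e))
R=Ro.from_euler('xyz',q[3:],degrees=True).as_matrix()
print('tool shift to wing',R.T@(((a+b)/2)-q[:3]),'to block',R.T@(np.mean(B,0)-q[:3]))
E
```

```text
[ 0.63927041 -0.06490874  0.119     ] [ 0.67552696 -0.07005447  0.119     ] [ 0.65739869 -0.06748161  0.119     ] 0.03661989082026774 -8.077780741504956
[[ 0.6367 -0.1003  0.072 ]
 [ 0.623  -0.0477  0.072 ]
 [ 0.6746 -0.0345  0.072 ]
 [ 0.6889 -0.0864  0.072 ]] [ 0.65578208 -0.0672296   0.072     ]
14.863729135599137 0.054084453050204616
14.347136624024895 0.053282797656861454
tool shift to wing [-0.00465266  0.00107383  0.22284398] to block [-0.00307491  0.00117461  0.26984586]
```

Request:
step_arm --moves '[[[-0.0031, 0.001, 0.015, 1.5, 0.06], [0, 0, 0.02, 0, 0.06], [0, 0, 0.02, 0, 0.06], [0, 0, 0.02, 0, 0.06], [0, 0, 0, 0, 0.06], [0, 0, 0, 0, 0.0], [0, 0, 0, 0, 0.0], [0, 0, 0, 0, 0.0], [0, 0, 0, 0, 0.0], [0, 0, 0, 0, 0.0], [0, 0, 0, 0, 0.0], [0, 0, 0, 0, 0.0]]]' --force 40

```text
time_s: 10.35
position: [0.6564, -0.0681, 0.2688]
ee_rot: [-180.0, 0.1, 172.2]
force: [-1.9, -2.6, 6.0]
width: 0.105
gripper_force: 41.6
```

Request:
step_arm --moves '[[[0, 0, 0, 0, 0.0], [0, 0, 0, 0, 0.0], [0, 0, 0, 0, 0.0]]]'

```text
time_s: 10.65
position: [0.6564, -0.0681, 0.2688]
ee_rot: [-180.0, 0.1, 172.2]
force: [-1.4, -2.4, 7.4]
width: 0.105
gripper_force: 41.6
```

```bash
python3 - <<'E'
from h import *
s=env.sense(); print(s['time_s'],s['position'],s['ee_rot'],s['joints'].round(1),s['width'],s['force'],s['torque'],s['gripper_force'])
im=env.snapshot('wrist'); cv2.imwrite('pics/w6.png',cv2.resize(im[120:384,106:406],(675,594)))
E
```

```text
10.65 [ 0.6563931  -0.06807638  0.26875075] [-1.79973362e+02  9.05962233e-02  1.72222062e+02] [ -7.7  36.5  15.4  93.5 -11.6  51.5  94.4] 0.10542087791927558 [-1.43589213 -2.37351338  7.43424303] [-0.51508503  0.30378898 -0.00762069] 41.57627284526825
```

View pics/w6.png

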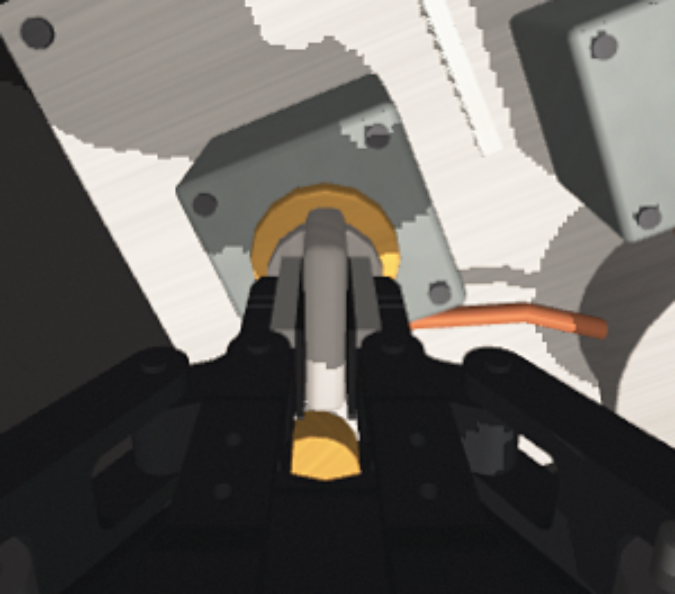

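The wing is gripped flat and squarely between the pads (325,290), at yaw −7.8°, so about 157.6° from seated. Turning clockwise.

Request:
step_arm --moves '[[[0, 0, 0, 4, 0], [0, 0, 0, 7, 0], [0, 0, 0, 7, 0], [0, 0, 0, 7, 0], [0, 0, 0, 7, 0], [0, 0, 0, 7, 0], [0, 0, 0, 7, 0], [0, 0, 0, 4, 0], [0, 0, 0, 0, 0]]]'

```text
time_s: 11.6
position: [0.6563, -0.0682, 0.2688]
ee_rot: [180.0, 0.1, 122.1]
force: [-3.0, -4.2, 7.8]
width: 0.106
gripper_force: 41.9
```

Request:
step_arm --moves '[[[0, 0, 0, 7, 0], [0, 0, 0, 7, 0], [0, 0, 0, 7, 0], [0, 0, 0, 7, 0], [0, 0, 0, 7, 0], [0, 0, 0, 7, 0], [0, 0, 0, 7, 0], [0, 0, 0, 7, 0], [0, 0, 0, 7, 0], [0, 0, 0, 7, 0], [0, 0, 0, 7, 0], [0, 0, 0, 0, 0]]]'

```text
time_s: 12.8
position: [0.6561, -0.0683, 0.2687]
ee_rot: [179.9, 0.0, 44.9]
force: [-5.6, -3.8, 12.3]
width: 0.11
gripper_force: 42.4
```

Request:
step_arm --moves '[[[0, 0, 0, 5, 0], [0, 0, 0, 5, 0], [0, 0, 0, 5, 0], [0, 0, 0, 5, 0], [0, 0, 0, 2, 0], [0, 0, 0, 2, 0], [0, 0, 0, 2, 0], [0, 0, 0, 0, 0], [0, 0, 0, 0, 0]]]'

```text
time_s: 13.7
position: [0.656, -0.0683, 0.2687]
ee_rot: [180.0, -0.0, 19.2]
force: [-6.2, -4.1, 11.2]
width: 0.112
gripper_force: 42.4
```

```bash
python3 - <<'E'
from h import *
s=env.sense(); print(s['time_s'],s['position'],s['ee_rot'],s['joints'].round(1),s['width'],s['force'],s['torque'],s['gripper_force'])
E
```

```text
13.7 [ 0.65598839 -0.06826907  0.2687287 ] [ 1.79963905e+02 -1.01904532e-02  1.92070756e+01] [-30.3  46.9  51.3  94.3 -41.3  59.5 -36.6] 0.1116520162197951 [-6.17112777 -4.0610042  11.24555318] [-0.79695282  1.46168703  0.01836588] 42.370778918266296
```

Request:
step_arm --moves '[[[0, 0, 0, 1, 0], [0, 0, 0, 1, 0], [0, 0, 0, 1, 0], [0, 0, 0, 1, 0], [0, 0, 0, 1, 0], [0, 0, 0, 1, 0], [0, 0, 0, 0, 0], [0, 0, 0, 0, 0]]]'

```text
time_s: 14.5
position: [0.656, -0.0682, 0.2687]
ee_rot: [180.0, -0.0, 13.3]
force: [-7.2, -2.3, 12.8]
width: 0.105
gripper_force: 45.1
```

```bash
python3 - <<'E'
from h import *
s=env.sense(); print(s['time_s'],s['position'],s['ee_rot'],s['width'],s['force'],s['torque'],s['gripper_force'])
E
```

```text
14.5 [ 0.65599814 -0.06824126  0.26873801] [ 1.79955341e+02 -2.46190515e-03  1.32598299e+01] 0.10503020358016842 [-7.1726147  -2.26028505 12.83359434] [-0.87116451  1.55139162  0.8022637 ] 45.08516550064087
```

Request:
step_arm --moves '[[[0, 0, 0, 1, 0], [0, 0, 0, 0, 0], [0, 0, 0, 0, 0]]]'

```text
time_s: 14.8
position: [0.656, -0.0682, 0.2688]
ee_rot: [180.0, -0.0, 12.3]
force: [-6.1, -4.4, 11.7]
width: 0.107
gripper_force: 51.9
```

```bash
python3 - <<'E'
from h import *
s=env.sense(); print(s['time_s'],s['position'],s['ee_rot'],s['width'],s['force'],s['torque'],s['gripper_force'])
E
```

```text
14.8 [ 0.65602345 -0.06818041  0.26877833] [ 1.79952772e+02 -9.02732062e-04  1.22812345e+01] 0.10705247463289931 [-6.05234463 -4.4187     11.69866263] [-0.90320653  1.59916736  1.04120375] 51.85103868657649
```

Torque rises to 1.04 N m with the tool at 12.3°, so the screw is firmly seated with its stop at about yaw 14.5°. Backing off to about 104.5°.

Request:
step_arm --moves '[[[0, 0, 0, -4, 0], [0, 0, 0, -7, 0], [0, 0, 0, -7, 0], [0, 0, 0, -7, 0], [0, 0, 0, -7, 0], [0, 0, 0, -7, 0], [0, 0, 0, -7, 0], [0, 0, 0, -7, 0], [0, 0, 0, -7, 0], [0, 0, 0, -7, 0], [0, 0, 0, -7, 0], [0, 0, 0, 0, 0]]]'

```text
time_s: 16.0
position: [0.6562, -0.0685, 0.2688]
ee_rot: [179.9, 0.0, 86.5]
force: [-3.2, -3.5, 8.2]
width: 0.108
gripper_force: 41.6
```

Request:
step_arm --moves '[[[0, 0, 0, -6, 0], [0, 0, 0, -6, 0], [0, 0, 0, -4, 0], [0, 0, 0, -2.5, 0], [0, 0, 0, 0, 0], [0, 0, 0, 0, 0], [0, 0, 0, 0, 0], [0, 0, 0, 0, 0]]]'

```text
time_s: 16.8
position: [0.6562, -0.0684, 0.2688]
ee_rot: [179.9, 0.1, 104.7]
force: [-3.7, -4.1, 8.6]
width: 0.107
gripper_force: 41.7
```

```bash
python3 - <<'E'
from h import *
s=env.sense(); print(s['time_s'],s['position'],s['ee_rot'],s['joint_vel'].round(2),s['width'],s['force'],s['torque'],s['gripper_force'])
im=env.snapshot('wrist'); t=env.snapshot('top')
cv2.imwrite('pics/w7.png',np.hstack([cv2.resize(im[120:384,106:406],(450,396)),cv2.resize(t[150:260,155:305],(350,396),interpolation=cv2.INTER_CUBIC)[:, :350]]))
E
```

```text
16.8 [ 0.65624414 -0.06837164  0.26876191] [1.79944004e+02 6.36547970e-02 1.04710571e+02] [ 0.01  0.01 -0.06 -0.08  0.02 -0.05 -0.05] 0.10719891415934273 [-3.70156912 -4.14323102  8.61685527] [-0.92983026  0.59510499  0.02204706] 41.6807359457016
```

View pics/w7.png

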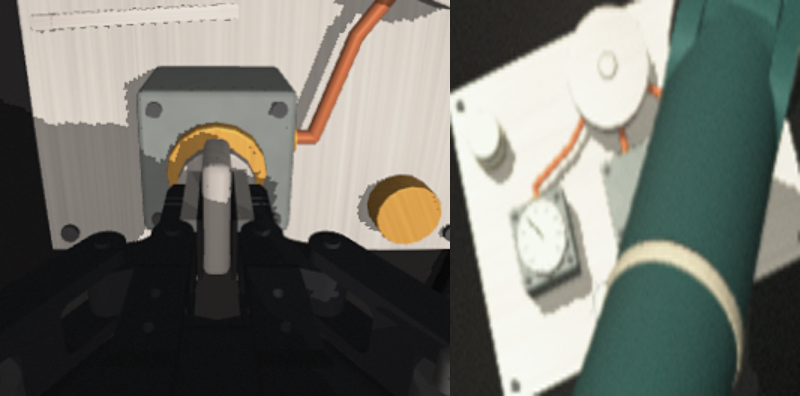

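The wing (215,210) is square to the block, a quarter turn off its seat, and is still gripped flat with the arm still. Handing in.

```bash
python3 -c "
from rig import env
print(env.close_job())"
```

```text
the job is handed in; nothing more can be done
None
```

The job is handed in at about 17 s: I pulled the vent slide fully out and pushed it home, then seated the bleed screw and backed it off a quarter turn, with the wing still gripped and the arm still; I saw nothing knocked, and the hand-in gave no verdict.

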